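# Pull the middle medicine tray for a ward delivery

## Robot

A 6-joint arm with a two-finger parallel gripper is mounted at the origin on the work surface. World frame = base frame: x ahead of the robot, y to its left, z up, the work surface at z = 0. Lengths are in m, angles in rad, forces in N, time in s.
With the tool pointing down it reaches from about 0.35 to 0.925 m from the base axis. Payload 6.4 kg.
Tool frame: the origin (TCP) lies at the very end of the fingers, on their centre line; the grasp point (between the pads) lies 19 mm behind it; z points along the fingers, y is the line along which they close (so a half turn about z gives the same grasp; the last joint's range is limited). The gripper opens to 85 mm and grips with 20 to 120 N. Pads are 22 mm wide; open, the fingers measure 114 mm over their backs; the gripper's body (76 mm by 85 mm) begins 54 mm behind the grasp point. The pads swing forward as they close: fully open they stand 13 mm farther back than shut.
Start: joints at [-1.469, 0.245, 1.558, -0, 1.339, -0.174], TCP at [0.177, -0.625, 0.231] pointing down, gripper open.
Joint ranges: [-3.13, 3.13], [-1.02, 2.26], [0.13, 2.54], [-0.95, 4.09], [0.21, 2.88], [-2.74, 2.74]. Speed limits (rad/s): [2.57, 2.57, 3.14, 3.14, 3.14, 3.14].

## Interface

Orientations are given as a unit quaternion [w, x, y, z].
In Python, from bench import robot gives the robot as it stands.
- The arm moves only by the tool drive_tool, never from a script. Its argument "series" is one flat list of numbers, 6 for each row, row after row: the shift along the tool's x, y, z in mm, then the turn, a rotation vector about the tool's x, y, z in degrees. In form: [x, y, z, ax, ay, az, x, y, z, ax, ay, az, ...]. A call has 1 to 20 rows; each row is the pose to reach, as a shift and turn from the pose commanded when the call began, along the tool's axes at that moment; what a row does not reach only later rows make up. A row lasts 1/8 s, in which the tool goes at most 62.5 mm and 10.7 degrees, less where a joint would pass 70% of its speed; a pose out of reach is approached as far as the arm can. A call with a gripper value outside its range is refused whole. "gripper" is the opening, from 0 (shut) to 1 (fully open), set as the call begins (left out, the last holds). The fingers move at their own pace and stop on an object; "squeeze" is the grip in N (left out, the last holds). Time passes only in rows, so rows that repeat a pose let the fingers close. It gives the time, the measured TCP pose, the force, the opening and the grip force at its end, in the units of the state.
- robot.read_state(): the state, without advancing time (a new reading comes with each control period).
- robot.snapshot(name): name is "side" or "top"; returns a dict with "color" (400x640x3 uint8, blue, green, red), "z_map" (400x640 float32, m along the optical axis (not along the pixel's ray), 0 where there is no reading), "fx", "fy", "cx", "cy" (pixels), "dist" ([k1, k2, p1, p2, k3] as OpenCV has them; the pictures are not rectified), "rvec" (rotation vector, rad) and "tvec" (3), from world to camera coordinates, as OpenCV has them. Camera axes: x right, y down, z forward; pixel columns grow to the right and rows downward; lengths in m; the calibration is good to about 2 mm. A picture is of the moment at which its call begins.
- robot.finish_job(): hands the job in; it is judged then, once.
Trained networks look in a picture, given as the dict that the camera call returned (one of the last four; its "shot" number tells which), for a name from the list of things; names that differ only in an ending like _2 or _b are one class to them, and where a whole thing is asked for, a point or a joint stands for the part that bears it (a point fixed in the world has none). Each returns a list of dicts, best first, with "p" (0 to 1); they miss things now and then, are a little off and sometimes report something else, mostly with a low value. They report only what shows in the picture. A call takes as long as a camera call.
- robot.outline_of(name, picture): "region" (400x640 bool, what is visible of it) and "xy" ([column, row] in pixels, amid what is visible of it).
- robot.mark_of(name, picture): "xy" ([column, row] in pixels: a listed point, or the origin of a listed thing).
The state is a dict: "clock": time; "joints": joint angles; "joint_velocities": joint speeds; "joint_efforts": joint torques, N m; "tool_pos": TCP position; "tcp_rot": TCP orientation; "wrist_force": force on the tool from outside, world axes, zero at the start; "torque": the same for the moment, N m; "finger_gap": opening from 0.0 (shut) to 1.0 (fully open); "grasp_force": force on a finger pad.
Only numpy, scipy, OpenCV 4.12 (cv2) and the standard library are available. Lean on these libraries where they do the work, as an engineer would, in place of code of your own. Each camera call takes 0.05 s, during which the arm holds its last target. There are 200 camera calls.

## Task

The ward needs the middle tray of the three-high stack on the sloping rack: lift the upper tray off, lay the middle tray flat in the open part of the blue tote, and stack the upper tray back squarely on the bottom one, its foot seated in the rim. Keep the trays open side up so that nothing spills, set them down rather than drop them, and leave the bottom tray, the other stack and everything else on the counter where it is.

Things in the scene. Friction and masses are not known exactly. Their poses are not given: they have to be found in the camera images.
- upper_tray_center (a point): centre (17 mm above its underside) of the top tray of the three-high stack: white tray, about 0.2 kg, 62 (x) by 120 (y) by 34 mm high: body 28 mm high, 3 mm walls, over a stepped foot 50 x 108 mm, 6 mm high, that fits in the rim of the tray below with 3 mm play all round, so stacked trays are 28 mm apart. x across, y along, z out of its open top. Holds blister strips, fixed; half turns do not matter.
- middle_tray_center (a point): centre (17 mm above its underside) of the middle tray of the three-high stack at the start: same tray as the upper one in size, shape, mass and axes; holds a row of amber ampoules, fixed in it.
- bottom_tray_center (a point): centre (17 mm above its underside) of the lowest tray of the three-high stack: same tray in size and axes; holds dropper bottles. It is loose and rests on the rack against the front lip, where it stays. On the rack, a tray's x points up the slope to the back and its z square out of the slope: 28 degrees from vertical, leaning to the rack's front.
- rack: grey steel rack, fixed, 345 mm wide (y), 132 deep (x). Origin: centre of its footprint, counter height; x to its back, front roughly to the robot. Its shelf rises at 28 degrees from 30 mm above the counter in front to 100 at the back; lip 16 mm, back flange 22, side flanges 24, central divider 10. Two stacks, 80 mm or so left and right of centre: one of three trays, one of two; either may be left.
- tote: blue plastic delivery tote, open, does not move, outside 200 mm (x) by 280 mm (y) by 55 mm high, walls and floor 4 mm; origin: centre of its underside, on the counter. A carton stands inside at its +y end; the rest of its floor is free. The counter in the middle, in front of rack and tote (nearer the robot), is clear.
- tote_carton: white carton with a red band, 110 mm (x) by 55 mm (y) by 45 mm, loose in the tote at its +y end. Origin: centre of its underside.
- spare_low: lower tray of the two-high stack on the rack, same kind of tray; origin: centre of the underside of its foot.
- spare_high: upper tray of the two-high stack on the rack, same kind of tray; origin: centre of the underside of its foot.
- counter_carton: loose white carton on the counter, 60 x 120 mm, 50 mm high; origin: centre of underside.
- green_jar: loose green open jar with blister strips, 84 mm across, 115 mm high; origin: centre of underside.
- dropper_a: loose white dropper bottle, 27 mm across, 66 mm high, between rack and tote; origin: centre of underside.
- dropper_b: loose white dropper bottle, 27 mm across, 66 mm high; origin: centre of underside.
- dropper_c: loose white dropper bottle, 27 mm across, 66 mm high, between rack and tote, farther back; origin: centre of underside.
- count_tray: loose grey tablet-counting tray, 140 x 170 mm, 16 mm high; origin: centre of underside.

How it is judged:
On the way, in this order (a step that is already met when the one before it is completed fails the run):
1. the upper tray is off the stack (distance between upper_tray_center and bottom_tray_center above 0.12 m), for 0.2 s.
2. the middle tray lies flat in the tote (x of middle_tray_center in the frame of tote between -0.075 and 0.075 m and y of middle_tray_center in the frame of tote between -0.115 and 0.115 m and z of middle_tray_center in the frame of tote below 0.026 m and angle between middle_tray_center's own z axis and vertical below 0.07 rad), for 0.2 s.
At the end, for the whole second after the job is handed in: Middle tray flat (4 deg) on the tote floor, centre within 75 (x) and 115 mm (y) of the tote's; upper tray seated on the bottom one, within 6 mm of centred each way, 28 +/- 3 mm above it, parallel within 3.5 deg; bottom tray within 10 mm of its start; all three at rest (all of step 2 and x of upper_tray_center in the frame of bottom_tray_center between -0.006 and 0.006 m and y of upper_tray_center in the frame of bottom_tray_center between -0.006 and 0.006 m and z of upper_tray_center in the frame of bottom_tray_center between 0.025 and 0.031 m and angle between the z axis of upper_tray_center and the z axis of bottom_tray_center, either way round below 0.06 rad and distance of bottom_tray_center from where it was at the start of the episode below 0.01 m and linear speed of each of upper_tray, middle_tray, bottom_tray below 0.02 m/s); the robot touches nothing.
It fails at once if a tray is tipped more than 50 degrees (angle between any of upper_tray_center, middle_tray_center, bottom_tray_center's own z axis and vertical above 0.88 rad).
It fails at once if a tray is dropped (moves at over 0.75 m/s without being held) ((linear speed of upper_tray above 0.75 m/s and contact force between the fingers and upper_tray below 0.05 N) or (linear speed of middle_tray above 0.75 m/s and contact force between the fingers and middle_tray below 0.05 N) or (linear speed of bottom_tray above 0.75 m/s and contact force between the fingers and bottom_tray below 0.05 N)).
It fails at once if the bottom tray is pulled out of its place (over 40 mm) (distance of bottom_tray_center from where it was at the start of the episode above 0.04 m).
It fails at once if the other stack or another thing on the counter is moved more than 25 mm (distance of any of spare_low, spare_high, tote_carton, counter_carton, green_jar, dropper_a, dropper_b, dropper_c, count_tray from where it was at the start of the episode above 0.025 m).
It also fails if it takes over 70 s, if anything falls off the work surface, if the arm or the gripper's body presses on something with over 40 N, if the wrist force passes 120 N, or if a joint passes its speed limit or range.

## Working session

There is one attempt and no reset: what is moved stays moved. The work goes in short steps, Python scripts to look and compute and a tool call to move; the robot and the scene stay as the last step left them, time stands still between calls to the robot, and variables do not carry over. Pictures are saved under pics/ and viewed, at most 10 in all, crops included, and the job is handed in when it is done.

Besides the shell and the picture viewer there is one more tool, called after "Emit:" by a JSON object that holds its "name" and its "arguments". drive_tool: Moves the arm, as the interface text tells. Its arguments: {"type":"object","properties":{"series":{"type":"array"},"gripper":{"type":"number"},"squeeze":{"type":"number"}},"required":["series"]}

```bash
ls; mkdir -p pics; cat > h.py <<'E'
import numpy as np, cv2
from scipy.spatial.transform import Rotation as R
from bench import robot
def cloud(s, mask=None):
    z=s["z_map"]; m=(z>0) if mask is None else (mask&(z>0))
    v,u=np.nonzero(m)
    K=np.array([[s["fx"],0,s["cx"]],[0,s["fy"],s["cy"]],[0,0,1]])
    p=cv2.undistortPoints(np.c_[u,v].astype(float)[:,None],K,np.array(s["dist"]))[:,0]
    zz=z[v,u]; P=np.c_[p*zz[:,None],zz]
    Rm=cv2.Rodrigues(np.array(s["rvec"],float))[0]
    return (P-np.array(s["tvec"]).ravel())@Rm, u, v
def proj(s,P):
    K=np.array([[s["fx"],0,s["cx"]],[0,s["fy"],s["cy"]],[0,0,1]])
    return cv2.projectPoints(np.atleast_2d(P).astype(float),np.array(s["rvec"],float),np.array(s["tvec"],float),K,np.array(s["dist"]))[0][:,0]
E
python3 - <<'E'
from h import *
a=[robot.snapshot(n) for n in("side","top")]
for n,s in zip(("side","top"),a):
    print(n, -cv2.Rodrigues(np.array(s["rvec"],float))[0].T@np.array(s["tvec"]).ravel(), s["fx"])
    for o in ["upper_tray_center","middle_tray_center","bottom_tray_center","rack","tote","tote_carton","spare_high","dropper_a","green_jar","count_tray","counter_carton"]:
        r=robot.mark_of(o,s); print(o,[(np.round(d["xy"]),round(d["p"],2)) for d in r[:3]])
cv2.imwrite("pics/a.png",cv2.resize(np.vstack([x["color"] for x in a]),(480,600)) if 0 else np.vstack([cv2.resize(x["color"],(480,300)) for x in a]))
E
```

```text
pics
side [0.06372927 0.64310848 0.56665392] 391.76844823287615
upper_tray_center [(array([368., 140.]), 0.88)]
middle_tray_center [(array([358., 148.]), 0.46)]
bottom_tray_center [(array([355., 155.]), 0.4)]
rack [(array([326., 180.]), 0.89)]
tote [(array([212., 260.]), 0.94)]
tote_carton []
spare_high [(array([330., 173.]), 0.56), (array([464., 194.]), 0.53)]
dropper_a [(array([302., 346.]), 0.78), (array([355., 154.]), 0.75), (array([248., 199.]), 0.64)]
green_jar [(array([218., 353.]), 0.76), (array([171., 282.]), 0.58)]
count_tray [(array([459., 194.]), 0.58)]
counter_carton []
top [ 0.36793236 -0.0167734   1.31045964] 440.21706124354523
upper_tray_center []
middle_tray_center [(array([422., 167.]), 0.72)]
bottom_tray_center [(array([420., 166.]), 0.7), (array([441., 228.]), 0.3)]
rack [(array([389., 154.]), 0.87)]
tote [(array([236., 163.]), 0.67)]
tote_carton [(array([202., 159.]), 0.95), (array([314., 143.]), 0.5)]
spare_high [(array([368., 169.]), 0.87), (array([203., 160.]), 0.38)]
dropper_a [(array([314., 142.]), 0.63), (array([217., 262.]), 0.56), (array([312., 122.]), 0.41)]
green_jar [(array([181., 222.]), 0.56)]
count_tray [(array([446., 275.]), 0.76)]
counter_carton [(array([439., 226.]), 0.64)]
```

View pics/a.png

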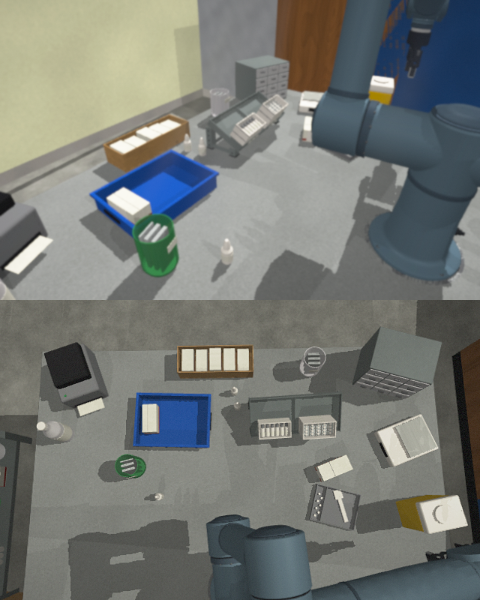

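```bash
python3 - <<'E'
from h import *
t=robot.snapshot("top"); s=robot.snapshot("side")
c1=cv2.resize(t["color"][110:210,310:480],None,fx=4.5,fy=4.5,interpolation=cv2.INTER_CUBIC)[:, :765]
c2=cv2.resize(s["color"][110:215,260:400],None,fx=4,fy=4)
cv2.imwrite("pics/b.png",c1); cv2.imwrite("pics/c.png",c2)
np.save("t.npy",t,allow_pickle=True); np.save("s.npy",s,allow_pickle=True)
P,u,v=cloud(t)
D=np.full((400,640,3),np.nan); D[v,u]=P
for r in range(120,200,4): print(r,[tuple(int(round(x*1000)) if x==x else -1 for x in D[r,c]) for c in (355,370,400,412,422,435,450)])
for o in ["tote","rack","tote_carton","upper_tray_center","spare_high"]:
    for d in robot.outline_of(o,t)[:2]:
        m=d["region"]; print(o,d["p"],d["xy"],m.sum()); 
        if m.sum():
            Q=cloud(t,m)[0]; print(np.percentile(Q,[2,50,98],axis=0).round(3).tolist())
E
```

```text
120 [(769, -124, 4), (769, -170, 2), (768, -262, -1), (768, -299, 0), (767, -329, 1), (764, -367, 6), (764, -413, 4)]
124 [(758, -124, -1), (757, -170, 1), (755, -261, 2), (756, -299, -4), (753, -327, 4), (723, -340, 105), (718, -377, 120)]
128 [(746, -124, -3), (714, -157, 104), (708, -239, 120), (715, -277, 96), (714, -305, 96), (714, -342, 93), (714, -385, 92)]
132 [(706, -115, 95), (707, -158, 90), (704, -243, 95), (704, -277, 94), (704, -305, 92), (704, -343, 89), (702, -385, 91)]
136 [(696, -115, 91), (695, -158, 89), (694, -244, 87), (694, -278, 88), (693, -306, 88), (694, -344, 82), (694, -387, 81)]
140 [(685, -116, 87), (686, -159, 79), (683, -244, 85), (684, -279, 81), (684, -308, 77), (683, -345, 78), (682, -386, 81)]
144 [(677, -116, 73), (673, -158, 84), (673, -245, 77), (672, -278, 81), (674, -309, 72), (672, -345, 76), (673, -389, 71)]
148 [(665, -116, 74), (665, -159, 71), (663, -245, 72), (663, -280, 68), (663, -309, 67), (662, -346, 68), (663, -391, 63)]
152 [(654, -116, 69), (654, -160, 65), (653, -246, 64), (654, -282, 59), (652, -310, 64), (653, -348, 58), (652, 
[... 1306 characters left out ...]
(533, -290, -6), (532, -318, 0), (531, -356, 4), (531, -401, 3)]
tote 0.97 [239.4, 161.1] 6332
[[0.537, 0.104, -0.001], [0.645, 0.237, 0.005], [0.742, 0.389, 0.058]]
tote 0.66 [445.1, 276.7] 3054
[[0.223, -0.463, -0.002], [0.297, -0.377, 0.004], [0.375, -0.289, 0.018]]
rack 0.68 [393.3, 143.1] 4473
[[0.588, -0.395, 0.004], [0.675, -0.224, 0.077], [0.72, -0.055, 0.12]]
tote_carton 0.93 [200.9, 156.7] 914
[[0.595, 0.312, 0.005], [0.648, 0.336, 0.048], [0.709, 0.368, 0.053]]
upper_tray_center 0.92 [425.2, 172.3] 1191
[[0.554, -0.371, 0.023], [0.588, -0.305, 0.11], [0.621, -0.242, 0.141]]
spare_high 0.69 [368.5, 172.6] 1057
[[0.558, -0.202, 0.066], [0.589, -0.146, 0.089], [0.623, -0.087, 0.115]]
```

View pics/b.png

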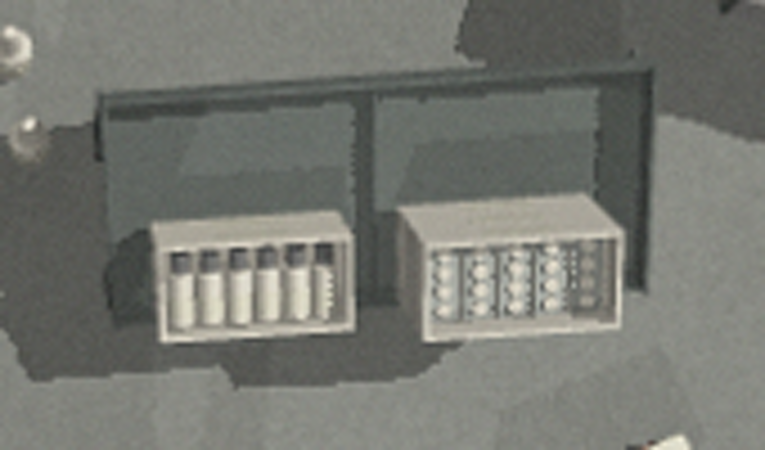

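View pics/c.png

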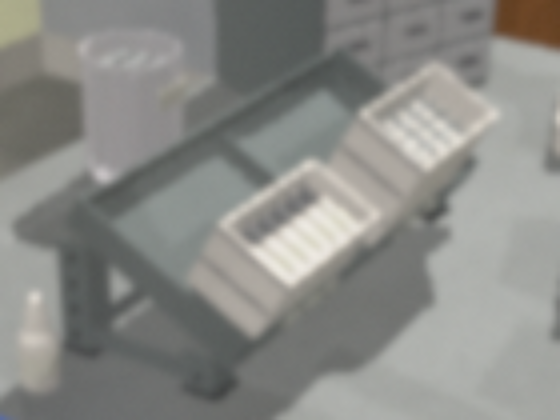

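Top crop: the right stack (rim corners near crop px (425,240), (622,228), (617,327), (425,342)) is the three-high one with blister strips; the left is two-high. The side crop shows its rim at (365,110), (438,65), (500,112), (430,168).

```bash
cat > fit.py <<'E'
from h import *
from scipy.optimize import least_squares
t=np.load("t.npy",allow_pickle=True).item(); s=np.load("s.npy",allow_pickle=True).item()
P,u,v=cloud(t)
m=(P[:,0]>.652)&(P[:,0]<.695)&(P[:,1]<-.09)&(P[:,1]>-.37)&(P[:,2]>.04)&(P[:,2]<.1)&(abs(P[:,1]+.222)>.018)
Q=P[m]
for _ in range(4):
    c=Q.mean(0); n=np.linalg.svd(Q-c)[2][2]; n*=np.sign(n[2]); Q=Q[abs((Q-c)@n)<.006]
print("plane",c,n,"tilt",np.degrees(np.arccos(n[2])),"yaw",np.degrees(np.arctan2(-n[1],-n[0])),len(Q))
# back flange direction
ct=np.array([[425,240],[622,228],[617,327],[425,342]])/4.5+[310,110]-.4
cs=np.array([[365,110],[500,112],[438,65],[430,168]])/4+[260,110]-.4
L=np.array([[31,60,17],[31,-60,17],[-31,-60,17],[-31,60,17]])/1e3
# side order: left corner=(+x,+y), right=(-x,-y), top=(+x,-y), bottom=(-x,+y)
ls=L[[0,2,1,3]]
tilt=lambda yaw,th:R.from_euler("z",yaw)*R.from_euler("y",-th)
def res(p,full=False):
    Rm=tilt(p[3],p[4]); 
    a=proj(t,Rm.apply(L)+p[:3])-ct; b=proj(s,Rm.apply(ls)+p[:3])-cs
    return np.r_[a.ravel(),b.ravel(),(p[4]-np.radians(28))/np.radians(.3)]
f=least_squares(res,[.585,-.31,.11,0,np.radians(28)])
print("fit",f.x[:3].round(4),np.degrees(f.x[3:]).round(2)); print(res(f.x)[:16].reshape(8,2).round(2).tolist())
Rm=tilt(*f.x[3:]); print("height over plane (expect 73)",(f.x[:3]-c)@n*1e3)
# depth check: points in rim frame
D=Rm.inv().apply(P-f.x[:3])
k=(abs(D[:,0])<.033)&(abs(D[:,1])<.062)&((abs(D[:,0])>.027)|(abs(D[:,1])>.057))&(D[:,2]>.005)&(D[:,2]<.03)
print("rim z med (expect 17)",np.median(D[k][:,2])*1e3,k.sum())
k=(abs(D[:,1])<.06)&(D[:,2]<.01)&(D[:,2]>-.065)&(D[:,0]>.02)&(D[:,0]<.045); print("back wall x (31)",np.percentile(D[k][:,0],[10,50,90])*1e3,k.sum())
k=(abs(D[:,0])<.03)&(D[:,2]<.01)&(D[:,2]>-.065)&(D[:,1]>.045)&(D[:,1]<.075); print("left wall y (60)",np.percentile(D[k][:,1],[10,50,90])*1e3,k.sum())
print(robot.read_state())
E
python3 fit.py
```

```text
plane [ 0.6736511  -0.2318131   0.07586293] [-0.4816248  -0.02542048  0.87600876] tilt 28.835411921717245 yaw 3.0213055859545856 1386
fit [ 0.5865 -0.3022  0.1112] [ 3.44 28.  ]
[[-0.22, 1.08], [0.52, 0.44], [0.9, 0.14], [-0.17, 0.03], [-1.04, 0.62], [-0.19, 0.11], [-0.34, -0.8], [-0.54, -0.09]]
height over plane (expect 73) 74.73763862416995
rim z med (expect 17) 13.944818852668268 247
back wall x (31) [28.34500528 30.65110045 31.77065819] 375
left wall y (60) [47.75632337 59.24285874 60.4138753 ] 180
{'clock': 1.55, 'joints': array([-1.46911641e+00,  2.45127620e-01,  1.55780495e+00, -1.36083344e-05,
        1.33872105e+00, -1.74116865e-01]), 'joint_velocities': array([ 0.00170029,  0.0005593 ,  0.00044476,  0.00035154, -0.00060274,
        0.00029356]), 'joint_efforts': array([ 1.23867536e-03, -4.29507172e+01, -3.26415682e+01, -8.76923536e-05,
        5.41809113e-04, -2.44346474e-06]), 'tool_pos': array([ 0.17699592, -0.62543944,  0.23126991]), 'tcp_rot': array([-3.07034307e-05,  9.90506858e-01,  1.37463313e-01, -5.51353542e-06]), 'wrist_force': array([ 0.12083559, -0.15288933,  0.79582972]), 'torque': array([-0.0474455 , -0.01573787, -0.00342587]), 'grasp_force': 0.0, 'finger_gap': 0.9986044720390911}
```

```bash
cat >> h.py <<'E'
YAW=np.radians(3.2); T28=np.radians(28)
def tray(yaw=YAW,th=T28): return R.from_euler("z",yaw)*R.from_euler("y",-th)
def tool(tr):
    m=tr.as_matrix(); return R.from_matrix(np.c_[m[:,1],m[:,0],-m[:,2]])
C=np.array([.587,-.302,.110])
def st():
    s=robot.read_state(); q=s["tcp_rot"]; return np.array(s["tool_pos"]),R.from_quat([q[1],q[2],q[3],q[0]]),s
def plan(*tg,base=None):
    p0,R0,s=st()
    if base: p0,R0=base
    for p,Rt in tg:
        print(np.r_[R0.inv().apply(np.array(p)-p0)*1e3,(R0.inv()*Rt).as_rotvec(degrees=True)].round(1).tolist())
E
python3 - <<'E'
from h import *
Rt=tray(); z=Rt.as_matrix()[:,2]
p0,R0,_=st()
plan((p0+[0,0,.12],R0),(C+.16*z,tool(Rt)),(C-.013*z,tool(Rt)))
E
```

```text
[-0.0, -0.0, -120.0, 0.0, 0.0, 0.0]
[409.3, -216.0, -20.0, -23.6, 18.9, -75.8]
[488.5, -198.2, 132.8, -23.6, 18.9, -75.8]
```

Emit:
{"name": "drive_tool", "arguments": {"series": [0,0,-120,0,0,0,0,0,-120,0,0,0,100,-50,-120,0,0,0,200,-100,-100,-10,8,-30,409,-216,-20,-23.6,18.9,-75.8,409,-216,-20,-23.6,18.9,-75.8,409,-216,-20,-23.6,18.9,-75.8,409,-216,-20,-23.6,18.9,-75.8,409,-216,-20,-23.6,18.9,-75.8,409,-216,-20,-23.6,18.9,-75.8,409,-216,-20,-23.6,18.9,-75.8,409,-216,-20,-23.6,18.9,-75.8], "gripper": 1}}

```text
clock: 3.05
tool_pos: [0.5115, -0.3061, 0.2509]
tcp_rot: [0.166, 0.667, 0.705, 0.176]
wrist_force: [-0.1, 0.0, -0.1]
finger_gap: 0.997
grasp_force: 0.0
```

```bash
python3 - <<'E'
from h import *
Rt=tray(); z=Rt.as_matrix()[:,2]
plan((C+.16*z,tool(Rt)),(C+.025*z,tool(Rt)),(C-.013*z,tool(Rt))); print(st()[2]["joints"].round(2))
E
```

```text
[-0.1, 0.6, -0.1, -0.0, -0.0, -0.0]
[-0.2, 0.7, 134.9, -0.0, -0.0, -0.0]
[-0.2, 0.7, 172.9, -0.0, -0.0, -0.0]
[-0.9  -0.1   1.94  0.46  1.05 -1.13]
```

Emit:
{"name": "drive_tool", "arguments": {"series": [0,1,45,0,0,0,0,1,90,0,0,0,0,1,125,0,0,0,0,1,135,0,0,0,0,1,135,0,0,0]}}

```text
clock: 3.68
tool_pos: [0.576, -0.303, 0.133]
tcp_rot: [0.166, 0.667, 0.705, 0.176]
wrist_force: [-0.2, -0.2, -0.2]
finger_gap: 0.999
grasp_force: 0.0
```

```bash
python3 - <<'E'
from h import *
t=robot.snapshot("top"); s=robot.snapshot("side"); p,Rt,_=st()
np.save("t2.npy",t,allow_pickle=True);np.save("s2.npy",s,allow_pickle=True)
f=lambda im,k,x,y: cv2.resize(im[y:y+75,x:x+100],None,fx=k,fy=k,interpolation=cv2.INTER_CUBIC)
im=[]
for q,x,y in((t,380,130),(s,310,95)):
    c=f(q["color"],4,x,y)
    # expected finger tips outer/inner at open: y=+-42.5 , z=-13
    for P in (Rt.apply([[0,.0425,-.013],[0,-.0425,-.013]])+p): 
        a=(proj(q,P)[0]-[x,y]+.5)*4; cv2.circle(c,tuple(int(i) for i in a),3,(0,0,255),-1)
    im.append(c)
cv2.imwrite("pics/d.png",np.hstack(im)); print(p)
E
```

```text
[ 0.57632725 -0.30359777  0.13451908]
```

View pics/d.png

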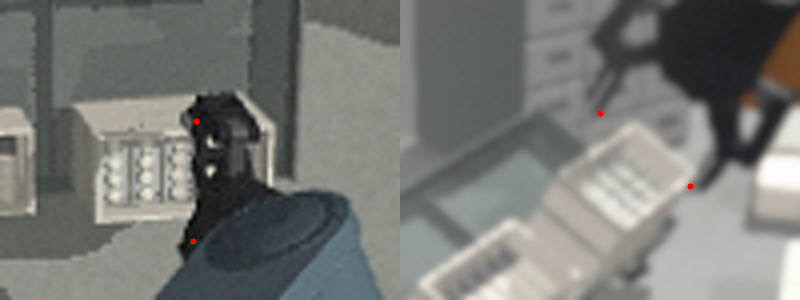

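Emit:
{"name": "drive_tool", "arguments": {"series": [0,0,20,0,0,0,0,0,38,0,0,0,0,0,38,0,0,0,0,0,38,0,0,0]}}

```text
clock: 4.28
tool_pos: [0.594, -0.3024, 0.1007]
tcp_rot: [0.168, 0.666, 0.705, 0.176]
wrist_force: [0.4, -0.5, 0.1]
finger_gap: 1.0
grasp_force: 0.0
```

Emit:
{"name": "drive_tool", "arguments": {"series": [0,0,0,0,0,0,0,0,0,0,0,0,0,0,0,0,0,0,0,0,0,0,0,0,0,0,0,0,0,0,0,0,0,0,0,0], "gripper": 0.5, "squeeze": 30}}

```text
clock: 5.03
tool_pos: [0.5936, -0.3021, 0.1002]
tcp_rot: [0.167, 0.666, 0.705, 0.176]
wrist_force: [-4.8, 0.8, 5.1]
finger_gap: 0.718
grasp_force: 31.5
```

Emit:
{"name": "drive_tool", "arguments": {"series": [0,0,-2,0,0,0,0,0,-5,0,0,0,0,0,-10,0,0,0,0,0,-16,0,0,0,0,0,-25,0,0,0,0,0,-35,0,0,0,0,0,-45,0,0,0,0,0,-45,0,0,0,0,0,-45,0,0,0]}}

```text
clock: 6.15
tool_pos: [0.5726, -0.3027, 0.1387]
tcp_rot: [0.166, 0.666, 0.705, 0.176]
wrist_force: [0.1, -0.3, -2.5]
finger_gap: 0.72
grasp_force: 33.4
```

```bash
python3 - <<'E'
from h import *
t=robot.snapshot("top"); s=robot.snapshot("side"); p,Rt,z=st(); print(z["wrist_force"],z["torque"],p)
f=lambda im,k,x,y: cv2.resize(im[y:y+100,x:x+100],None,fx=k,fy=k,interpolation=cv2.INTER_CUBIC)
cv2.imwrite("pics/e.png",np.hstack([f(t["color"],4,380,120),f(s["color"],4,310,80)]))
E
```

```text
[-9.75111545e-04 -3.39410954e-01 -2.92905805e+00] [ 0.0150645   0.40128884 -0.02751204] [ 0.57250907 -0.30256061  0.13827876]
```

View pics/e.png

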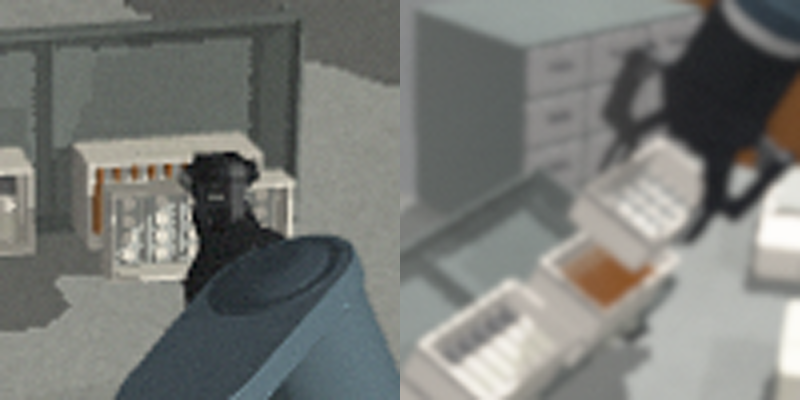

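```bash
python3 - <<'E'
from h import *
F=tool(tray(0,0))
plan(([.42,-.05,.15],F),([.42,-.05,.012],F))
E
```

```text
[260.8, -116.3, -75.0, 28.0, -0.8, 3.2]
[260.8, -181.1, 46.9, 28.0, -0.8, 3.2]
```

Emit:
{"name": "drive_tool", "arguments": {"series": [0,0,-40,0,0,0,10,-40,-80,0,0,0,60,-60,-90,7,0,1,110,-80,-85,14,0,2,160,-100,-80,20,-0.5,2.5,210,-110,-75,26,-0.8,3.2,261,-116,-75,28,-0.8,3.2,261,-116,-75,28,-0.8,3.2,261,-137,-35,28,-0.8,3.2,261,-160,8,28,-0.8,3.2,261,-176,38,28,-0.8,3.2,261,-181,47,28,-0.8,3.2,261,-181,47,28,-0.8,3.2,261,-181,47,28,-0.8,3.2]}}

```text
clock: 8.0
tool_pos: [0.422, -0.0508, 0.0138]
tcp_rot: [0.002, 0.707, 0.707, 0.001]
wrist_force: [0.2, -0.0, -2.7]
finger_gap: 0.719
grasp_force: 35.5
```

Still airborne by a few mm; going down in small steps.

Emit:
{"name": "drive_tool", "arguments": {"series": [0,0,2,0,0,0,0,0,4,0,0,0,0,0,6,0,0,0,0,0,7,0,0,0,0,0,7,0,0,0]}}

```text
clock: 8.62
tool_pos: [0.4203, -0.05, 0.005]
tcp_rot: [0.0, 0.707, 0.707, -0.0]
wrist_force: [-0.3, 0.3, -2.6]
finger_gap: 0.716
grasp_force: 35.5
```

Emit:
{"name": "drive_tool", "arguments": {"series": [0,0,1,0,0,0,0,0,2,0,0,0,0,0,2,0,0,0]}}

```text
clock: 9.0
tool_pos: [0.4205, -0.0501, 0.0045]
tcp_rot: [-0.001, 0.707, 0.707, -0.0]
wrist_force: [-8.3, 2.3, 16.6]
finger_gap: 0.722
grasp_force: 37.9
```

Emit:
{"name": "drive_tool", "arguments": {"series": [0,0,-1,0,0,0,0,0,-1,0,0,0,0,0,-1,0,0,0,0,0,-1,0,0,0], "gripper": 1}}

```text
clock: 9.5
tool_pos: [0.4204, -0.0501, 0.0041]
tcp_rot: [0.0, 0.707, 0.707, -0.0]
wrist_force: [0.2, 0.0, 0.2]
finger_gap: 1.003
grasp_force: 0.0
```

Emit:
{"name": "drive_tool", "arguments": {"series": [0,0,-30,0,0,0,0,0,-80,0,0,0,0,0,-140,0,0,0,0,0,-200,0,0,0,0,0,-200,0,0,0]}}

```text
clock: 10.12
tool_pos: [0.4235, -0.0512, 0.2098]
tcp_rot: [0.006, 0.707, 0.707, 0.002]
wrist_force: [0.5, -0.3, -0.1]
finger_gap: 1.003
grasp_force: 0.0
```

```bash
python3 - <<'E'
from h import *
t=robot.snapshot("top"); s=robot.snapshot("side")
np.save("t3.npy",t,allow_pickle=True); np.save("s3.npy",s,allow_pickle=True)
f=lambda q,x,y: cv2.resize(q["color"][y:y+60,x:x+80],None,fx=5,fy=5,interpolation=cv2.INTER_CUBIC)
g=lambda q,x,y: cv2.resize(q["color"][y:y+60,x:x+80],None,fx=5,fy=5,interpolation=cv2.INTER_CUBIC)
L=np.array([[31,60,17],[31,-60,17],[-31,-60,17],[-31,60,17]])/1e3
a=np.vstack([f(t,385,135),g(s,310,115)])
M=C-.028*tray().as_matrix()[:,2]; print(M)
b=[]
for q,x,y in((t,385,135),(s,310,115)):
    c=f(q,x,y)
    cv2.polylines(c,[((proj(q,tray().apply(L)+M)-[x,y]+.5)*5).astype(int)],True,(0,0,255),1); b.append(c)
cv2.imwrite("pics/f.png",np.hstack([a,np.vstack(b)])); print(st()[0])
for n,q in (("t",t),("s",s)): print(n,[ (o,[(np.round(d["xy"],1).tolist(),round(d["p"],2)) for d in robot.mark_of(o,q)]) for o in("middle_tray_center","upper_tray_center","tote")])
print(proj(t,M),proj(s,M))
E
```

```text
[ 0.60012471 -0.30126621  0.08527747]
[ 0.42034056 -0.04998775  0.20416852]
t [('middle_tray_center', [([423.3, 167.9], 0.65)]), ('upper_tray_center', [([231.6, 163.4], 0.7), ([335.0, 232.5], 0.54), ([441.1, 226.4], 0.32)]), ('tote', [([236.4, 163.5], 0.76)])]
s [('middle_tray_center', [([361.3, 149.0], 0.68), ([326.6, 179.0], 0.2)]), ('upper_tray_center', [([330.9, 172.1], 0.73), ([371.8, 224.3], 0.65)]), ('tote', [([211.2, 263.8], 0.59)])]
[[421.62274875 168.35396023]] [[360.39782685 148.90960346]]
```

View pics/f.png

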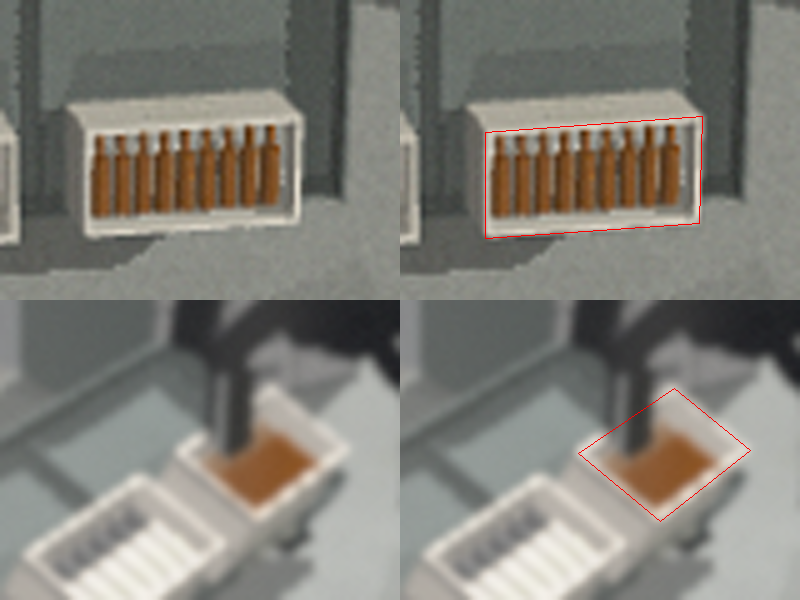

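```bash
python3 - <<'E'
from h import *
Rt=tray(); z=Rt.as_matrix()[:,2]; M=C-.028*z
p0=[.42,-.05,.204]
plan((M+.12*z,tool(Rt)),base=(p0,tool(tray(0,0))))
E
```

```text
[-254.4, 123.9, 12.8, -28.0, 0.8, -3.1]
```

Emit:
{"name": "drive_tool", "arguments": {"series": [-40,0,-30,0,0,0,-90,20,-40,-7,0,-1,-150,50,-40,-14,0.5,-2,-200,90,-20,-22,0.8,-3,-254,124,13,-28,0.8,-3.1,-254,124,13,-28,0.8,-3.1,-254,124,13,-28,0.8,-3.1,-254,124,13,-28,0.8,-3.1]}}

```text
clock: 11.52
tool_pos: [0.5443, -0.3034, 0.1914]
tcp_rot: [0.166, 0.667, 0.705, 0.176]
wrist_force: [0.1, 0.1, 0.1]
finger_gap: 1.0
grasp_force: 0.0
```

```bash
python3 - <<'E'
from h import *
Rt=tray(); z=Rt.as_matrix()[:,2]; M=C-.028*z
plan((M-.013*z,tool(Rt)))
E
```

```text
[-1.0, -0.5, 133.0, 0.0, -0.0, -0.0]
```

Emit:
{"name": "drive_tool", "arguments": {"series": [-1,0,45,0,0,0,-1,0,90,0,0,0,-1,0,120,0,0,0,-1,0,133,0,0,0,-1,0,133,0,0,0,-1,0,133,0,0,0]}}

```text
clock: 12.28
tool_pos: [0.6072, -0.3021, 0.0758]
tcp_rot: [0.168, 0.667, 0.705, 0.176]
wrist_force: [-0.8, 0.3, -0.6]
finger_gap: 1.004
grasp_force: 0.0
```

Emit:
{"name": "drive_tool", "arguments": {"series": [0,0,0,0,0,0,0,0,0,0,0,0,0,0,0,0,0,0,0,0,0,0,0,0,0,0,0,0,0,0,0,0,0,0,0,0], "gripper": 0.5, "squeeze": 30}}

```text
clock: 13.02
tool_pos: [0.6067, -0.3021, 0.0752]
tcp_rot: [0.167, 0.667, 0.705, 0.176]
wrist_force: [-5.5, 0.6, 6.5]
finger_gap: 0.723
grasp_force: 32.0
```

Emit:
{"name": "drive_tool", "arguments": {"series": [0,0,-2,0,0,0,0,0,-5,0,0,0,0,0,-10,0,0,0,0,0,-16,0,0,0,0,0,-25,0,0,0,0,0,-50,0,0,0,0,0,-80,0,0,0,0,0,-120,0,0,0,0,0,-120,0,0,0,0,0,-120,0,0,0]}}

```text
clock: 14.28
tool_pos: [0.5501, -0.3043, 0.1791]
tcp_rot: [0.166, 0.667, 0.705, 0.176]
wrist_force: [-0.1, 0.3, -1.7]
finger_gap: 0.716
grasp_force: 33.8
```

```bash
python3 - <<'E'
from h import *
t=np.load("t3.npy",allow_pickle=True).item()
t=robot.snapshot("top")
m=robot.outline_of("tote",t)[0]["region"]
P,u,v=cloud(t,m); k=P[:,2]>.04
pts=P[k][:,:2]
r=cv2.minAreaRect((P[:,:2]*1e3).astype(np.float32)); print("rect all",r)
ins=P[(P[:,2]<.012)]; r2=cv2.minAreaRect((ins[:,:2]*1e3).astype(np.float32)); print("floor",r2, np.median(ins[:,2]))
cm=robot.outline_of("tote_carton",t)[0]; Q=cloud(t,cm["region"])[0]; print("carton",np.percentile(Q[Q[:,2]>.04],[3,50,97],axis=0).round(3).tolist())
x=cv2.resize(t["color"][100:225,170:320],None,fx=4,fy=4)
cv2.imwrite("pics/g.png",np.hstack([x,cv2.resize(t["color"][130:190,385:435],(200,240))if 0 else np.vstack([cv2.resize(t["color"][130:190,385:435],(200,240)),np.zeros((260,200,3),np.uint8)])]))
np.save("t4.npy",t,allow_pickle=True)
E
```

```text
rect all ((649.6729736328125, 256.25018310546875), (316.7308349609375, 230.61349487304688), 87.84880065917969)
floor ((651.3937377929688, 258.67388916015625), (311.75762939453125, 227.35638427734375), 87.84880065917969) 0.0036945629938378633
carton [[0.597, 0.314, 0.044], [0.65, 0.34, 0.048], [0.702, 0.367, 0.053]]
```

View pics/g.png

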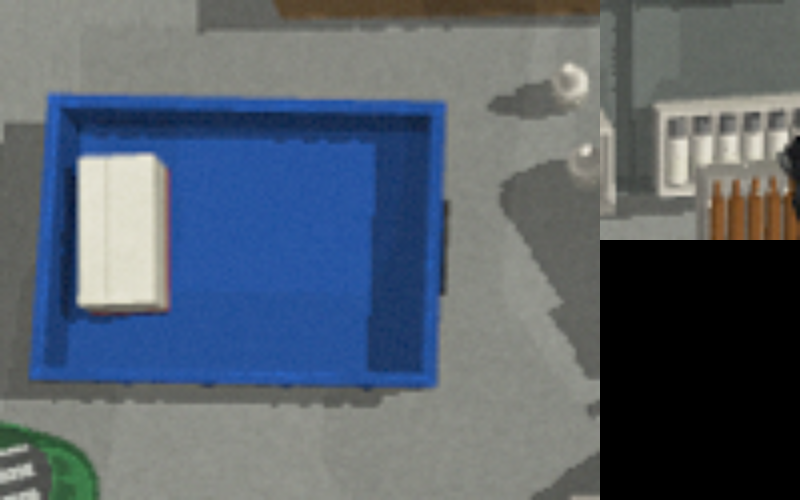

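```bash
python3 - <<'E'
from h import *
t=np.load("t4.npy",allow_pickle=True).item()
c=np.array([[50,95],[445,102],[437,387],[30,380]],float)/4+[170,100]-.4
K=np.array([[t["fx"],0,t["cx"]],[0,t["fy"],t["cy"]],[0,0,1]])
r=cv2.undistortPoints(c[:,None],K,np.array(t["dist"]))[:,0]; Rm=cv2.Rodrigues(np.array(t["rvec"],float))[0]
o=-Rm.T@np.array(t["tvec"]).ravel(); d=np.c_[r,np.ones(4)]@Rm; W=o+d*((.055-o[2])/d[:,2])[:,None]
print(W.round(3),W.mean(0))
F=tool(tray(0,0)); p0,R0,_=st()
plan(([.50,-.25,.30],R0),([.55,0,.30],F),([.64,.212,.27],F),([.64,.212,.016],F))
E
```

```text
[[0.75  0.389 0.055]
 [0.741 0.099 0.055]
 [0.53  0.105 0.055]
 [0.539 0.397 0.055]] [0.64030664 0.2472737  0.055     ]
[56.9, 15.6, -129.8, 0.0, 0.0, 0.0]
[303.7, 71.6, -99.4, 27.9, -0.9, 3.1]
[510.3, 147.1, -24.8, 27.9, -0.9, 3.1]
[509.7, 28.2, 199.6, 27.9, -0.9, 3.1]
```

Emit:
{"name": "drive_tool", "arguments": {"series": [20,5,-50,0,0,0,40,10,-95,0,0,0,57,16,-130,0,0,0,110,28,-125,6,0,1,160,40,-118,12,0,1.5,210,50,-112,18,-0.5,2,260,62,-105,24,-0.8,2.6,304,72,-99,28,-0.9,3.1,350,90,-83,28,-0.9,3.1,400,108,-65,28,-0.9,3.1,450,126,-47,28,-0.9,3.1,490,140,-32,28,-0.9,3.1,510,147,-25,28,-0.9,3.1,510,147,-25,28,-0.9,3.1,510,147,-25,28,-0.9,3.1]}}

```text
clock: 16.3
tool_pos: [0.6402, 0.21, 0.2709]
tcp_rot: [0.001, 0.708, 0.707, -0.001]
wrist_force: [-0.2, 0.4, -1.3]
finger_gap: 0.719
grasp_force: 34.6
```

```bash
python3 - <<'E'
from h import *
F=tool(tray(0,0)); print(st()[0])
plan(([.64,.212,.10],F),([.64,.212,.016],F))
E
```

```text
[0.64015512 0.21001395 0.27085825]
[2.4, -0.1, 170.9, -0.0, 0.1, -0.1]
[2.6, -0.1, 254.9, -0.0, 0.1, -0.1]
```

Emit:
{"name": "drive_tool", "arguments": {"series": [0,0,55,0,0,0,0,0,110,0,0,0,0,0,165,0,0,0,0,0,205,0,0,0,0,0,235,0,0,0,0,0,250,0,0,0,0,0,255,0,0,0,0,0,257,0,0,0,0,0,259,0,0,0,0,0,260,0,0,0,0,0,260,0,0,0]}}

```text
clock: 17.68
tool_pos: [0.6405, 0.2106, 0.0113]
tcp_rot: [0.001, 0.707, 0.707, -0.0]
wrist_force: [-0.5, -0.5, -1.3]
finger_gap: 0.716
grasp_force: 34.6
```

Emit:
{"name": "drive_tool", "arguments": {"series": [0,0,1,0,0,0,0,0,2,0,0,0,0,0,3,0,0,0,0,0,3,0,0,0]}}

```text
clock: 18.18
tool_pos: [0.6403, 0.2105, 0.0084]
tcp_rot: [0.001, 0.707, 0.707, -0.001]
wrist_force: [-2.3, 0.1, 1.5]
finger_gap: 0.718
grasp_force: 35.0
```

Contact; one more half-millimetre is not needed — release and retreat.

Emit:
{"name": "drive_tool", "arguments": {"series": [0,0,0,0,0,0,0,0,0,0,0,0,0,0,0,0,0,0,0,0,0,0,0,0], "gripper": 1}}

```text
clock: 18.68
tool_pos: [0.6404, 0.2105, 0.008]
tcp_rot: [0.001, 0.707, 0.707, -0.001]
wrist_force: [0.5, 0.5, -0.4]
finger_gap: 0.997
grasp_force: 0.0
```

Emit:
{"name": "drive_tool", "arguments": {"series": [0,0,-20,0,0,0,0,0,-60,0,0,0,0,0,-120,0,0,0,0,0,-180,0,0,0,0,20,-230,0,0,0,-60,60,-230,0,0,0,-120,100,-220,0,0,0,-180,150,-200,0,0,0,-220,200,-180,0,0,0,-260,220,-160,0,0,0,-260,220,-160,0,0,0,-260,220,-160,0,0,0]}}

```text
clock: 20.18
tool_pos: [0.86, -0.0515, 0.1679]
tcp_rot: [0.0, 0.708, 0.706, -0.001]
wrist_force: [-0.7, -0.5, -0.8]
finger_gap: 1.0
grasp_force: 0.0
```

```bash
python3 - <<'E'
from h import *
p,_,_=st(); print(p)
F=tool(tray(0,0))
t=robot.snapshot("top"); s=robot.snapshot("side"); np.save("t5.npy",t,allow_pickle=True); np.save("s5.npy",s,allow_pickle=True)
L=np.array([[31,60,17],[31,-60,17],[-31,-60,17],[-31,60,17]])/1e3
z=tray().as_matrix()[:,2]; B=C-.056*z
def crop(q,x,y,poly=None,k=5,w=80,h=60):
    c=cv2.resize(q["color"][y:y+h,x:x+w],None,fx=k,fy=k,interpolation=cv2.INTER_CUBIC)
    if poly is not None: cv2.polylines(c,[((proj(q,poly)-[x,y]+.5)*k).astype(int)],True,(0,0,255),1)
    return c
pb=tray().apply(L)+B; pm=L+[.640,.2105,.021]
cv2.imwrite("pics/i.png",np.vstack([np.hstack([crop(t,385,135,pb),crop(t,215,135,pm)]),np.hstack([crop(s,310,115,pb),crop(s,200,190,pm)])]))
plan(([.42,-.05,.10],F),([.42,-.05,.004],F))
E
```

```text
[ 0.86001746 -0.05146048  0.16786489]
[-1.4, -440.2, 69.5, 0.1, 0.1, -0.0]
[-1.3, -440.3, 165.5, 0.1, 0.1, -0.0]
```

View pics/i.png

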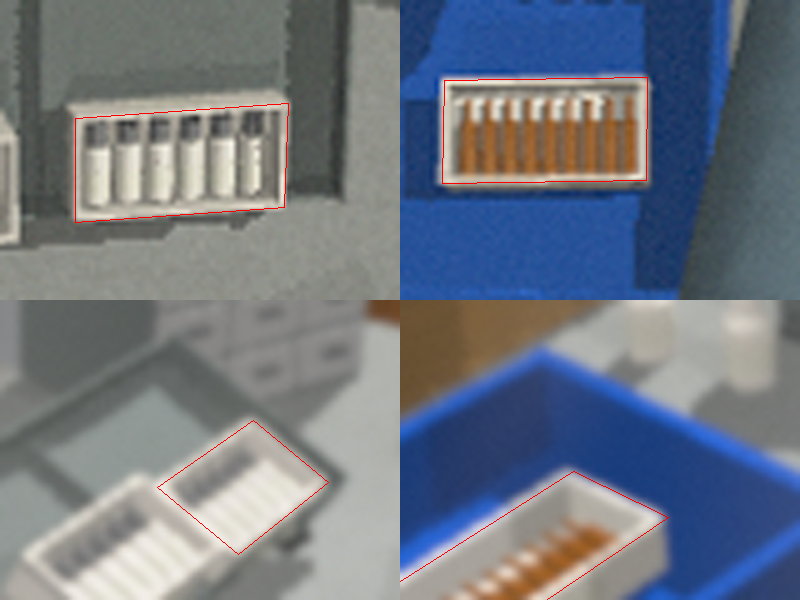

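Emit:
{"name": "drive_tool", "arguments": {"series": [0,0,-40,0,0,0,0,-20,-75,0,0,0,0,-80,-75,0,0,0,0,-140,-75,0,0,0,0,-200,-75,0,0,0,0,-260,-75,0,0,0,0,-320,-70,0,0,0,0,-380,-60,0,0,0,-1,-430,-30,0,0,0,-1,-440,20,0,0,0,-1,-440,70,0,0,0,-1,-440,70,0,0,0,-1,-440,70,0,0,0]}}

```text
clock: 21.9
tool_pos: [0.4216, -0.0501, 0.1009]
tcp_rot: [0.003, 0.707, 0.707, 0.0]
wrist_force: [0.4, -0.5, 0.4]
finger_gap: 0.999
grasp_force: 0.0
```

```bash
python3 - <<'E'
from h import *
F=tool(tray(0,0)); print(st()[0])
plan(([.4205,-.0501,.0045],F))
t=robot.snapshot("top"); s=robot.snapshot("side")
# edge-fit of rims: bright rim vs outside, score = mean gradient magnitude along outer outline
from scipy.ndimage import map_coordinates
from scipy.optimize import minimize
def edgepts(h=.017):
    a=np.linspace(-1,1,60); o=[]
    for x in(-1,1): o+= [[.031*x,.058*k,h] for k in a]
    for y in(-1,1): o+= [[.029*k,.06*y,h] for k in a]
    return np.array(o)
E=edgepts()
def score(d,qs,base):
    Rm=tray(YAW+d[2]/100); P=Rm.apply(E+np.r_[d[:2]/1e3,0])+base; v=0
    for q in qs:
        I=q["color"].mean(2).astype(float); uv=proj(q,P); 
        c=proj(q,Rm.apply(E*[.95,.974,1]+np.r_[d[:2]/1e3,0])+base)   # middle of the 3 mm rim
        c2=proj(q,Rm.apply(E*[1.06,1.03,1]+np.r_[d[:2]/1e3,0])+base)
        s=lambda a: map_coordinates(I,[a[:,1],a[:,0]],order=1,mode="nearest")
        v+=np.mean(s(c))*1.0-.6*np.mean(s(c2))
    return -v
z=tray().as_matrix()[:,2]
ld=lambda n:np.load(n,allow_pickle=True).item()
for nm,qs,b in(("upper",[ld("t.npy"),ld("s.npy")],C),("middle",[ld("t3.npy")],C-.028*z),("bottom",[ld("t5.npy"),ld("s5.npy")],C-.056*z),("bottom t",[ld("t5.npy")],C-.056*z),("upper t",[ld("t.npy")],C)):
    r=min((minimize(score,[x,y,0],args=(qs,b),method="Nelder-Mead") for x in(-3,0,3) for y in(-3,0,3)),key=lambda r:r.fun); print(nm,r.x.round(1),round(r.fun,1))
E
```

```text
[ 0.42156446 -0.05012905  0.10090607]
[0.4, -1.5, 96.4, 0.2, 0.2, 0.0]
upper [0.1 0.  0.1] -185.2
middle [ 0.8  0.4 -0. ] -107.3
bottom [ 0.9  0.4 -0.2] -203.2
bottom t [ 0.8  0.4 -0.2] -112.0
upper t [-0.   0.   0.1] -101.1
```

Emit:
{"name": "drive_tool", "arguments": {"series": [0,-1,40,0,0,0,0,-1,75,0,0,0,0,-1,92,0,0,0,0,-1,96,0,0,0,0,-1,96,0,0,0,0,-1,96,0,0,0]}}

```text
clock: 22.75
tool_pos: [0.4203, -0.0508, 0.0038]
tcp_rot: [0.002, 0.707, 0.707, -0.0]
wrist_force: [-0.6, 0.3, 0.8]
finger_gap: 1.001
grasp_force: 0.0
```

Emit:
{"name": "drive_tool", "arguments": {"series": [0,0,0,0,0,0,0,0,0,0,0,0,0,0,0,0,0,0,0,0,0,0,0,0,0,0,0,0,0,0,0,0,0,0,0,0], "gripper": 0.5, "squeeze": 30}}

```text
clock: 23.5
tool_pos: [0.4199, -0.0506, 0.0034]
tcp_rot: [0.001, 0.707, 0.707, -0.0]
wrist_force: [-0.7, 0.9, 5.6]
finger_gap: 0.723
grasp_force: 33.6
```

Emit:
{"name": "drive_tool", "arguments": {"series": [0,0,-3,0,0,0,0,0,-10,0,0,0,0,0,-30,0,0,0,0,0,-70,0,0,0,0,0,-120,0,0,0,0,0,-180,0,0,0,0,0,-220,0,0,0,0,0,-220,0,0,0,0,0,-220,0,0,0]}}

```text
clock: 24.62
tool_pos: [0.418, -0.0495, 0.2208]
tcp_rot: [-0.0, 0.707, 0.707, -0.001]
wrist_force: [-0.8, 1.2, -3.2]
finger_gap: 0.719
grasp_force: 34.3
```

```bash
python3 - <<'E'
from h import *
Rt=tray(); m=Rt.as_matrix(); z=m[:,2]; B=C-.056*z+.0009*m[:,0]+.0004*m[:,1]
p,R0,_=st(); print(p)
# grasp: center = tcp + 12.5 z ; tool x offset: tcp was 0.4 mm to -y of centre
U=B+.028*z-.0125*z-.0004*m[:,1]
plan((U+.15*z,tool(Rt)),(U+.02*z,tool(Rt)))
E
```

```text
[ 0.41799348 -0.04952005  0.22075052]
[-255.2, 118.7, 13.6, -28.1, 0.8, -3.2]
[-251.6, 179.9, 128.2, -28.1, 0.8, -3.2]
```

Emit:
{"name": "drive_tool", "arguments": {"series": [-40,0,-40,0,0,0,-90,20,-50,-7,0,-1,-150,45,-45,-14,0.5,-2,-200,85,-25,-22,0.8,-3,-256,119,14,-28,0.8,-3.2,-256,119,14,-28,0.8,-3.2,-256,119,14,-28,0.8,-3.2,-256,119,14,-28,0.8,-3.2,-256,119,14,-28,0.8,-3.2]}}

```text
clock: 25.75
tool_pos: [0.5379, -0.3052, 0.2094]
tcp_rot: [0.167, 0.666, 0.706, 0.175]
wrist_force: [0.9, -0.8, -2.4]
finger_gap: 0.718
grasp_force: 35.0
```

```bash
cat > pl.py <<'E'
from h import *
Rt=tray(); m=Rt.as_matrix(); z=m[:,2]; B=C-.056*z+.0009*m[:,0]+.0004*m[:,1]
U=B+.028*z-.0134*z-.0009*m[:,1]
p,_,s=st(); print("now rel seat (tray axes mm)",(m.T@(p-U)*1e3).round(1), "force tray axes",(m.T@s["wrist_force"]).round(1), s["torque"].round(2))
plan((U+.02*z,tool(Rt)),(U,tool(Rt)))
E
python3 pl.py
```

```text
now rel seat (tray axes mm) [2.300e+00 1.000e-01 1.523e+02] force tray axes [-0.3 -0.8 -2.5] [0.05 0.41 0.02]
[0.1, -2.4, 132.3, 0.0, 0.1, 0.1]
[0.2, -2.4, 152.3, 0.0, 0.1, 0.1]
```

Emit:
{"name": "drive_tool", "arguments": {"series": [0,-2,50,0,0,0,0,-2,95,0,0,0,0,-2,120,0,0,0,0,-2,132,0,0,0,0,-2,132,0,0,0,0,-2,132,0,0,0]}}

```text
clock: 26.5
tool_pos: [0.5985, -0.3035, 0.0933]
tcp_rot: [0.168, 0.666, 0.705, 0.175]
wrist_force: [-0.9, -1.0, -1.8]
finger_gap: 0.721
grasp_force: 35.0
```

```bash
python3 pl.py; python3 - <<'E'
from h import *
z=tray().as_matrix()[:,2]; L=np.array([[31,60,17],[31,-60,17],[-31,-60,17],[-31,60,17]])/1e3
t=robot.snapshot("top"); s=robot.snapshot("side")
o=[]
for q,x,y in((t,385,125),(s,310,105)):
    c=cv2.resize(q["color"][y:y+80,x:x+80],None,fx=5,fy=5,interpolation=cv2.INTER_CUBIC)
    for b,col in((C-.008*z,(0,0,255)),(C-.056*z,(0,200,0))): cv2.polylines(c,[((proj(q,tray().apply(L)+b)-[x,y]+.5)*5).astype(int)],True,col,1)
    o.append(c)
cv2.imwrite("pics/j.png",np.hstack(o))
E
```

```text
now rel seat (tray axes mm) [ 1.3 -1.7 21.3] force tray axes [-1.7 -0.9 -1.1] [-0.05  0.38 -0.01]
[1.7, -1.3, 1.3, 0.1, 0.2, 0.1]
[1.7, -1.4, 21.3, 0.1, 0.2, 0.1]
```

View pics/j.png

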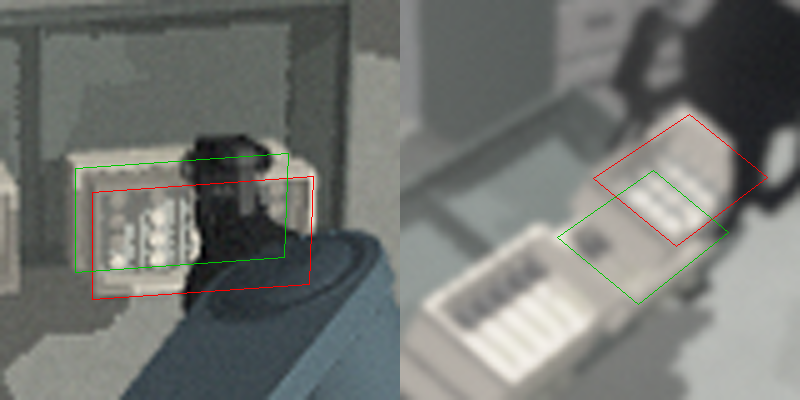

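Emit:
{"name": "drive_tool", "arguments": {"series": [1,-1,4,0,0,0,1,-1,9,0,0,0,1,-1,9,0,0,0,1,-1,9,0,0,0,1,-1,9,0,0,0]}}

```text
clock: 27.22
tool_pos: [0.6014, -0.3018, 0.0832]
tcp_rot: [0.167, 0.666, 0.705, 0.175]
wrist_force: [0.2, 0.6, -1.8]
finger_gap: 0.72
grasp_force: 35.0
```

```bash
python3 pl.py; python3 -c "
from h import *
robot.snapshot('top')"; python3 pl.py
```

```text
now rel seat (tray axes mm) [-0.8 -0.1 11. ] force tray axes [-0.6  0.6 -1.7] [0.05 0.45 0.02]
[0.1, 0.8, -9.0, 0.0, 0.1, 0.1]
[0.1, 0.8, 11.0, 0.0, 0.1, 0.1]
now rel seat (tray axes mm) [-0.8 -0.1 11. ] force tray axes [-1.6  0.7 -2.1] [-0.    0.39 -0.02]
[0.1, 0.8, -9.0, 0.0, 0.1, 0.1]
[0.1, 0.8, 11.0, 0.0, 0.1, 0.1]
```

Emit:
{"name": "drive_tool", "arguments": {"series": [0,0.5,2,0,0,0,0,0.5,4,0,0,0,0,0.5,5,0,0,0,0,0.5,6,0,0,0,0,0.5,7,0,0,0,0,0.5,7,0,0,0,0,0.5,7,0,0,0]}}

```text
clock: 28.15
tool_pos: [0.6051, -0.3015, 0.0772]
tcp_rot: [0.167, 0.666, 0.705, 0.175]
wrist_force: [-0.1, 0.2, -2.5]
finger_gap: 0.72
grasp_force: 35.0
```

```bash
python3 pl.py
```

```text
now rel seat (tray axes mm) [-0.4 -0.   4. ] force tray axes [-1.3  0.2 -2.2] [-0.05  0.37  0.05]
[0.0, 0.4, -16.0, 0.0, 0.1, 0.1]
[0.0, 0.4, 4.0, 0.0, 0.1, 0.1]
```

No contact at 4 mm above seat, i.e. the foot is inside the rim. Continue.

Emit:
{"name": "drive_tool", "arguments": {"series": [0,0,1,0,0,0,0,0,2,0,0,0,0,0,2,0,0,0,0,0,3,0,0,0,0,0,3,0,0,0]}}

```text
clock: 28.78
tool_pos: [0.6064, -0.3014, 0.0744]
tcp_rot: [0.167, 0.666, 0.705, 0.175]
wrist_force: [-0.1, -0.4, -2.0]
finger_gap: 0.716
grasp_force: 35.0
```

```bash
python3 pl.py
```

```text
now rel seat (tray axes mm) [-0.5  0.   0.9] force tray axes [-1.1 -0.4 -1.8] [-0.03  0.46  0.01]
[-0.0, 0.5, -19.1, 0.0, 0.1, 0.1]
[-0.0, 0.5, 0.9, 0.0, 0.1, 0.1]
```

Emit:
{"name": "drive_tool", "arguments": {"series": [0,0,0.5,0,0,0,0,0,1,0,0,0,0,0,1.5,0,0,0,0,0,1.5,0,0,0]}}

```text
clock: 29.28
tool_pos: [0.6067, -0.3014, 0.0742]
tcp_rot: [0.167, 0.666, 0.706, 0.175]
wrist_force: [-11.3, 3.6, 9.4]
finger_gap: 0.724
grasp_force: 37.0
```

```bash
python3 pl.py
```

```text
now rel seat (tray axes mm) [-0.3 -0.   0.6] force tray axes [-5.4  4.2 13.5] [0.38 1.13 0.08]
[0.0, 0.3, -19.4, -0.0, 0.0, 0.1]
[0.0, 0.3, 0.6, -0.0, 0.0, 0.1]
```

Emit:
{"name": "drive_tool", "arguments": {"series": [0,0,-1,0,0,0,0,0,-1,0,0,0,0,0,-1,0,0,0,0,0,-1,0,0,0,0,0,-1,0,0,0], "gripper": 1}}

```text
clock: 29.9
tool_pos: [0.6067, -0.3014, 0.074]
tcp_rot: [0.167, 0.666, 0.705, 0.175]
wrist_force: [-0.4, 0.1, -0.9]
finger_gap: 0.997
grasp_force: 0.0
```

Emit:
{"name": "drive_tool", "arguments": {"series": [0,0,-15,0,0,0,0,0,-45,0,0,0,0,0,-90,0,0,0,0,0,-140,0,0,0,50,0,-170,0,0,0,100,-30,-200,0,0,0,150,-60,-220,0,0,0,200,-90,-220,0,0,0,250,-120,-210,0,0,0,250,-120,-210,0,0,0,250,-120,-210,0,0,0]}}

```text
clock: 31.28
tool_pos: [0.3888, -0.0636, 0.204]
tcp_rot: [0.169, 0.666, 0.705, 0.175]
wrist_force: [0.2, 0.8, 0.7]
finger_gap: 1.005
grasp_force: 0.0
```

```bash
python3 - <<'E'
from h import *
from scipy.ndimage import map_coordinates
z=tray().as_matrix()[:,2]; L=np.array([[31,60,17],[31,-60,17],[-31,-60,17],[-31,60,17]])/1e3
t=robot.snapshot("top"); s=robot.snapshot("side"); print(st()[0])
pu=tray().apply(L)+C-.028*z; pm=L+[.640,.2105,.021]; o=[]
def crop(q,x,y,poly,k=5,w=80,h=60):
    c=cv2.resize(q["color"][y:y+h,x:x+w],None,fx=k,fy=k,interpolation=cv2.INTER_CUBIC)
    cv2.polylines(c,[((proj(q,poly)-[x,y]+.5)*k).astype(int)],True,(0,0,255),1); return c
cv2.imwrite("pics/k.png",np.vstack([np.hstack([crop(t,385,135,pu),crop(t,215,135,pm)]),np.hstack([crop(s,310,115,pu),crop(s,200,190,pm)])]))
E
```

```text
[ 0.38912271 -0.06425394  0.20426872]
```

View pics/k.png

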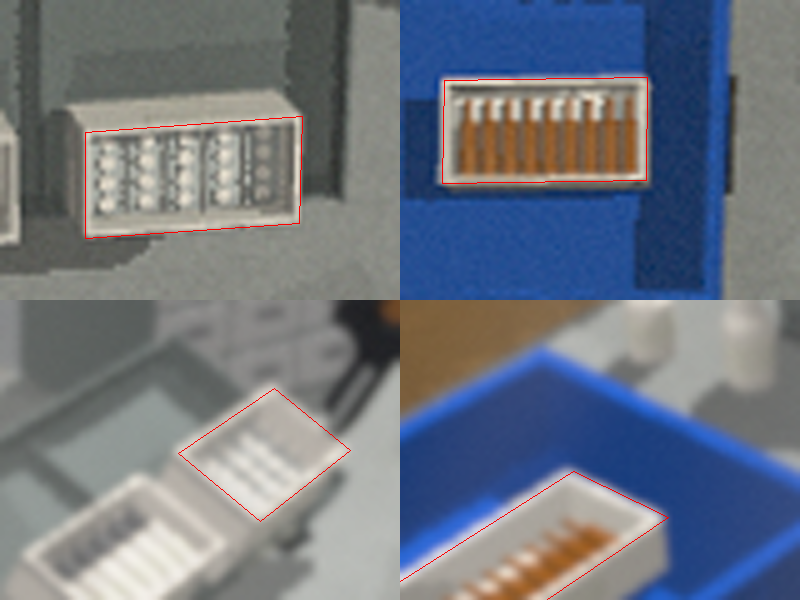

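The upper tray's rim sits on the predicted stacked outline in both views, and the middle tray lies flat in the tote. The robot is clear of everything.

```bash
python3 -c "
from bench import robot
print(robot.finish_job())"
```

```text
the job is handed in; nothing more can be done
None
```

I handed the job in at about 31 s on the robot's clock: the middle tray lies flat in the tote and the upper tray is back on the bottom one. The last pictures show both where they should be, with the bottom tray unmoved before the restack, though no verdict was reported.

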